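# Fit the sprung dust cap to the bearing housing

## Task

Put the red dust cap on the open bearing housing: pinch its two yellow grips together and keep them pinched while you feel the cap into the housing's mouth and press it down gently, against the sprung seal, until its flange meets the rim. Then let the grips go, so that the tabs spring out beneath the rim and hold the cap level and locked. Do not force the cap, and leave the wrench and the brake pad where they are.

Things in the scene. Friction and masses are not known exactly. Their poses are not given: they have to be found in the camera images.
- cap: Loose red round dust cap, 0.08 kg, on the bench, grips up. Origin: centre of its underside; z up, tabs on +y and -y. Lead-in cone of radius 24 growing to 26.5 mm over the first 2.5 mm, then skirt of radius 26.5 mm up to the flange (radius 34 mm, z = 14.5 to 18.5 mm). Two catches, 14 mm wide, z = 4 to 8 mm, stick out to 32 mm from the axis when free (too wide for the mouth), 25 mm when fully pinched.
- cap_grips (a point): Point on the cap's axis between its two upright yellow grips, 32 mm above the cap's origin; axes as the cap's. The grips are 20 mm wide along x, 5 mm thick, and stand from z = 19 to 45 mm above the cap's origin; over their outer faces they measure 42 mm along y when free, 28 mm when fully pinched. Each is one piece with its catch.
- tab_a (a joint): Inward travel of the tab on the cap's +y side: 0 = sprung out, 0.007 m = fully pinched. Its spring pushes out with 2 N at 0 and 7 N at 0.007.
- tab_b (a joint): The same for the tab on the cap's -y side.
- plate: Fixed dark steel plate, 130 x 130 x 10 mm with four bolts, carrying a round aluminium bearing housing 90 mm across. Origin: centre of the plate's underside, z up. The housing is clamped off the plate's middle: its mouth's axis lies 5 to 7 mm from the plate's, in a direction that differs each time and is not measured: see it or feel for it. Pressing the cap on it with over 30 N counts as forcing.
- rim_nominal (a point): Point over the plate's middle at the height of the housing's flat rim, 65 mm above the plate's underside. The mouth has radius 28 mm through a lip 5 mm thick, below which it widens to 36 mm, where the catches spring out; any turn of the cap fits. Home, the flange meets the rim (cap's origin 14.5 mm below the rim); released, the cap rises up to 1.5 mm till the catches bear on the lip.
- seal (a joint): Downward travel of the black sprung seal disc inside the housing (radius 23 mm; its top is 9.5 mm below the rim when free): 0 = free, about 0.005 m when the cap is fully home, about 0.0035 m when it is locked. Its spring pushes up with 3 N at 0 and 8 N at 0.005 m.
- wrench: Loose adjustable wrench, 51x210x12 mm, bystander. Origin: centre of underside.
- brake: Loose brake pad, 44x99x12 mm, bystander. Origin: centre of underside.
Things that resemble listed ones, but are neither listed nor needed, are in the scene too. Several things look just like the cap: the one meant starts farthest to the robot's right.

How it is judged (in metres and radians):
On the way, in this order (a step that is already met when the one before it is completed fails the run):
1. the cap is off the bench with both tabs pinched (height (world z) of cap above 0.03 m and value of joint each of tab_a, tab_b above 0.0045 m), for 0.1 s.
2. the cap is pressed home in the mouth with both tabs still pinched, the seal compressed (horizontal distance between cap and plate below 0.0095 m and angle between cap's own z axis and vertical below 0.07 rad and z of cap in the frame of plate below 0.053 m and value of joint seal above 0.002 m and value of joint each of tab_a, tab_b above 0.003 m), for 0.05 s.
At the end, for the whole second after the job is handed in: The cap sits in the housing's mouth, level within 4 degrees, its origin less than 54.5 mm above the plate's underside and within 9.5 mm of the plate's middle, both tabs sprung out to within 1.5 mm of free, the seal held down by more than 2 mm, the cap still and released (z of cap in the frame of plate below 0.0545 m and horizontal distance between cap and plate below 0.0095 m and angle between cap's own z axis and vertical below 0.07 rad and value of joint each of tab_a, tab_b below 0.0015 m and value of joint seal above 0.002 m and linear speed of cap below 0.02 m/s); the robot touches nothing.
It fails at once if the cap is pressed against the housing with more than 30 N (contact force between cap and plate above 30 N).
It fails at once if the wrench is shifted by more than 25 mm (distance of wrench from where it was at the start of the episode above 0.025 m).
It fails at once if the brake pad is shifted by more than 25 mm (distance of brake from where it was at the start of the episode above 0.025 m).
It also fails if it takes over 42 s, if anything falls off the work surface, if the arm or the gripper's body presses on something with over 40 N, if the wrist force passes 120 N, or if a joint passes its speed limit or range.

## Robot

A 6-joint arm with a two-finger parallel gripper is mounted at the origin on a cart in front of the work surface, level with it; the furniture and walls round the work are solid. World frame = base frame: x ahead of the robot, y to its left, z up, the work surface at z = 0. Lengths are in m, angles in degrees, forces in N, time in s.
With the tool pointing down it reaches from about 0.325 to 0.75 m from the base axis. Payload 7.6 kg.
Tool frame: the origin (TCP) lies midway between the tips of the shut fingers; the grasp point (between the pads) lies 19 mm behind it; z points along the fingers, y is the line along which they close (so a half turn about z gives the same grasp; the last joint's range is limited). The gripper opens to 85 mm and grips with 20 to 120 N. Pads are 22 mm wide; open, the fingers measure 114 mm over their backs; the gripper's body (76 mm by 85 mm) begins 54 mm behind the grasp point. The pads swing forward as they close: fully open they stand 13 mm farther back than shut.
Start: joints at [61.232, 2.991, 80.254, -0, 96.75, -4.028], TCP at [0.22, 0.477, 0.231] pointing down, gripper open.
Joint ranges: [-166.34, 166.34], [-52.06, 124.39], [6.96, 135.62], [-60.46, 240.46], [14.63, 156.25], [-167.68, 167.68]. Speed limits (degrees/s): [147.25, 147.25, 172.46, 180, 180, 180].

## Interface

Orientations are given as a 3x3 rotation matrix whose columns are the frame's x, y, z axes.
In Python, from station import manip, capture, nets gives the robot as it stands.
- The arm moves only by the tool servo_tool, never from a script. Its argument "motion" is a list of rows, each an object with "linear": the shift along the tool's x, y, z in units of 6 cm (1.0 is 6 cm), a list of three; "turn": the turn about the tool's z in units of 0.1 rad (1.0 is 0.1 rad). A call has 1 to 12 rows; each row shifts and turns the commanded pose from where the row before left it, along the tool's axes as they then stand; what a row does not reach is not made up. A row lasts 1/8 s, in which the tool goes at most 62.5 mm and 10.7 degrees, less where a joint would pass 70% of its speed; a pose out of reach is approached as far as the arm can. A call with a number of a shift or a turn outside -1 to 1 is refused whole. A call with a gripper value outside its range is refused whole. "claw" is the gripper command: -1 is fully open, 1 is shut, values between are in proportion, set as the call begins (left out, the last holds). The fingers move at their own pace and stop on an object; the grip force is fixed at half the most. Time passes only in rows, so rows that do not move let the fingers close. It gives the time, the measured TCP pose, the force, the opening and the grip force at its end, in the units of the state.
- manip.observe(): the state, without advancing time (a new reading comes with each control period).
- capture(name): name is "scene" or "top" or "wrist"; returns a dict with "color" (400x640x3 uint8, red, green, blue), "camera_matrix" (3x3 intrinsics, pixels), "R" (3x3) and "t" (3): a world point X has camera coordinates R X + t. Camera axes: x right, y down, z forward; pixel columns grow to the right and rows downward; lengths in m; the calibration is good to about 2 mm. A picture is of the moment at which its call begins. There is no depth.
- manip.finish_job(): hands the job in; it is judged then, once.
Trained networks look in a picture, given as the dict that the camera call returned (one of the last four; its "shot" number tells which), for a name from the list of things; names that differ only in an ending like _2 or _b are one class to them, and where a whole thing is asked for, a point or a joint stands for the part that bears it (a point fixed in the world has none). Each returns a list of dicts, best first, with "confidence" (0 to 1); they miss things now and then, are a little off and sometimes report something else, mostly with a low value. They report only what shows in the picture. A call takes as long as a camera call. They do not tell look-alikes from the thing itself.
- nets.look_for(picture, thing): "extent" ([left, top, right, bottom] in pixels, round what is visible of it).
The state is a dict: "time": time; "q": joint angles; "qvel": joint speeds; "joint_torque": joint torques, N m; "ee_pos": TCP position; "tool_rot": TCP orientation; "force": force on the tool from outside, world axes, zero at the start; "ft_torque": the same for the moment, N m; "width": opening from 0.0 (shut) to 1.0 (fully open); "finger_force": force on a finger pad.
Only numpy, scipy, OpenCV 4.12 (cv2) and the standard library are available. Lean on these libraries where they do the work, as an engineer would, in place of code of your own. Each camera call takes 0.05 s, during which the arm holds its last target. There are 200 camera calls.

## Working session

There is one attempt and no reset: what is moved stays moved. The work goes in short steps, Python scripts to look and compute and a tool call to move; the robot and the scene stay as the last step left them, time stands still between calls to the robot, and variables do not carry over. Pictures are saved under pics/ and viewed, at most 10 in all, crops included, and the job is handed in when it is done.

Besides the shell and the picture viewer there is one more tool, called after "Emit:" as name([rows], argument=value, ...), one row to a line, values as JSON. servo_tool: Moves the arm, as the interface text tells. Shifts and turns lie within -1 to 1; 1 stands for 6 cm of shift or 0.1 rad of turn. Its arguments: {"type":"object","properties":{"motion":{"type":"array"},"claw":{"type":"number"}},"required":["motion"]}

```bash
mkdir -p pics; ls; cat > h.py <<'E'
import numpy as np, cv2
from station import manip, capture, nets
def save(p,n,crop=None,scale=1):
    im=p["color"]
    if crop: l,t,r,b=crop; im=im[t:b,l:r]
    im=cv2.resize(im,None,fx=scale,fy=scale,interpolation=cv2.INTER_CUBIC)
    cv2.imwrite(f"pics/{n}.png",im[:,:,::-1])
def ray(p,u,v,z):
    d=np.linalg.inv(np.array(p["camera_matrix"]))@np.array([u,v,1.]); R=np.array(p["R"]);t=np.array(p["t"])
    c=-R.T@t; d=R.T@d
    return c+d*(z-c[2])/d[2]
def proj(p,X):
    x=np.array(p["camera_matrix"])@(np.array(p["R"])@np.array(X)+np.array(p["t"])); return x[:2]/x[2]
E
python3 - <<'E'
from h import *
for n in ["top","scene"]:
    p=capture(n); save(p,n+"1"); 
    print(n,-np.array(p["R"]).T@p["t"])
    for th in ["cap","cap_grips","plate","wrench","brake"]:
        for d in nets.look_for(p,th):
            e=d["extent"]; u,v=(e[0]+e[2])/2,(e[1]+e[3])/2
            print(th,round(d["confidence"],2),np.round(e),np.round(ray(p,u,v,.02 if th!="plate" else .065),3))
s=manip.observe(); print({k:np.round(v,3).tolist() for k,v in s.items()})
E
```

```text
pics
top [0.37397583 0.12648602 1.08891593]
cap 0.95 [337. 173. 360. 199.] [0.53  0.046 0.02 ]
cap 0.77 [283. 239. 307. 262.] [0.36 0.18 0.02]
cap 0.73 [384. 174. 412. 200.] [ 0.53  -0.084  0.02 ]
cap_grips 0.95 [279. 239. 307. 267.] [0.354 0.185 0.02 ]
cap_grips 0.83 [336. 172. 362. 198.] [0.532 0.045 0.02 ]
cap_grips 0.56 [388. 176. 412. 201.] [ 0.527 -0.088  0.02 ]
plate 0.72 [246. 147. 313. 208.] [0.54  0.222 0.065]
plate 0.24 [386. 176. 413. 201.] [ 0.521 -0.078  0.065]
wrench 0.96 [168. 179. 250. 201.] [0.51  0.407 0.02 ]
brake 0.9 [322. 125. 359. 143.] [0.668 0.07  0.02 ]
scene [-0.26264773  1.05531629  0.66303913]
cap 0.67 [357. 177. 366. 200.] [ 0.511 -0.091  0.02 ]
cap 0.6 [314. 193. 334. 211.] [0.537 0.053 0.02 ]
cap 0.55 [333. 228. 362. 258.] [0.355 0.184 0.02 ]
cap_grips 0.73 [314. 194. 336. 211.] [0.533 0.054 0.02 ]
cap_grips 0.67 [333. 232. 359. 256.] [0.354 0.191 0.02 ]
cap_grips 0.58 [353. 180. 367. 198.] [ 0.513 -0.085  0.02 ]
plate 0.81 [251. 202. 308. 245.] [0.486 0.286 0.065]
wrench 0.57 [201. 241. 267. 285.] [0.49  0.427 0.02 ]
{'time': 0.6, 'q': [61.231, 2.99, 80.254, 0.0, 96.749, -4.027], 'qvel': [-0.047, 0.047, -0.053, 0.017, 0.062, 0.062], 'joint_torque': [0.001, -38.134, -36.019, -0.0, -0.0, 0.0], 'ee_pos': [0.22, 0.477, 0.231], 'tool_rot': [[-0.908, 0.419, 0.0], [0.419, 0.908, 0.0], [-0.0, 0.0, -1.0]], 'force': [0.114, 0.114, -0.035], 'ft_torque': [0.008, 0.005, -0.036], 'finger_force': 0.0, 'width': 0.996}
```

```bash
python3 - <<'E'
import cv2
a=cv2.imread("pics/top1.png");
cv2.imwrite("pics/c1.png",cv2.resize(a[110:290,150:450],(800,480),interpolation=cv2.INTER_CUBIC))
cv2.imwrite("pics/c2.png",cv2.resize(a[160:215,370:425],(550,550),interpolation=cv2.INTER_CUBIC))
E
```

```text
(no output)
```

View pics/c1.png

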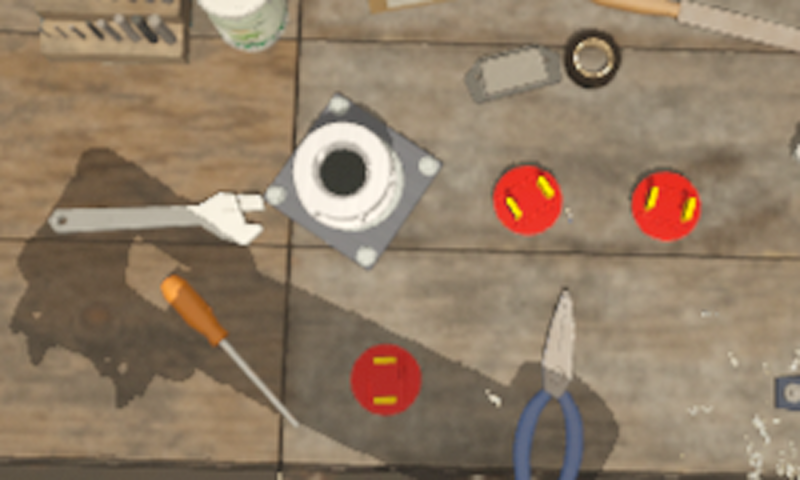

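View pics/c2.png

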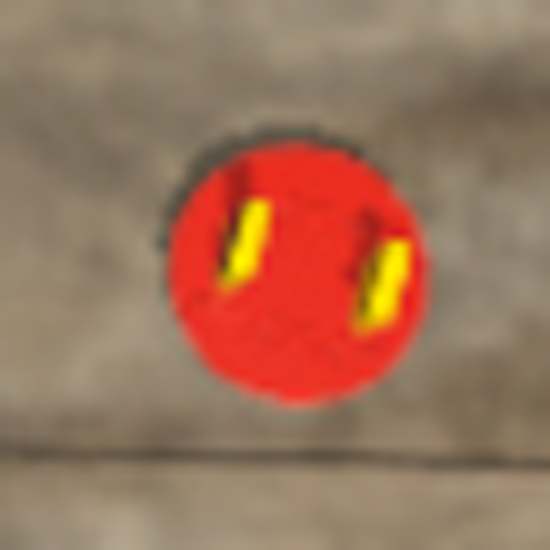

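View pics/scene1.png

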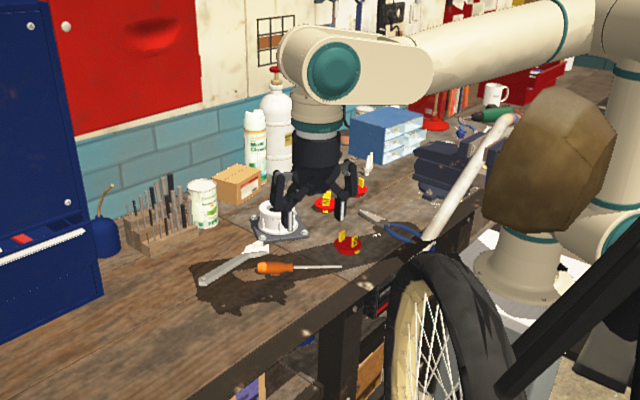

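```bash
python3 - <<'E'
from h import *
p=capture("top"); im=p["color"].astype(int)
hsv=cv2.cvtColor(p["color"],cv2.COLOR_RGB2HSV)
sub=np.zeros(im.shape[:2],bool); sub[160:215,375:425]=1
h,s,v=[hsv[...,i].astype(int) for i in range(3)]
yel=sub&(h>20)&(h<38)&(s>150)&(v>150)
n,l,st,c=cv2.connectedComponentsWithStats(yel.astype(np.uint8)); print(st[1:],c[1:])
g=[ray(p,*c[i],.042) for i in range(1,n) if st[i,4]>4]; print(g)
if len(g)==2: d=g[0]-g[1]; print("mid",(g[0]+g[1])/2,np.linalg.norm(d),np.degrees(np.arctan2(d[1],d[0])))
red=sub&(((h<8)|(h>172))&(s>150))|yel
ys,xs=np.nonzero(red); cc=((xs.min()+xs.max())/2,(ys.min()+ys.max())/2); print(xs.min(),xs.max(),ys.min(),ys.max(),ray(p,*cc,.0165),ray(p,xs.mean(),ys.mean(),.0165))
# housing: dark mouth centre / rim
for e in [(246,147,313,208)]:
    print([proj(p,[.54,.22,.065])])
g=im.sum(2)
m=np.zeros_like(sub); m[150:200,255:305]=1
br=(m&(g>600)).astype(np.uint8)
dk=(m&(g<180)).astype(np.uint8)
for mm in (br,dk):
    n,l,st,c=cv2.connectedComponentsWithStats(mm); i=1+st[1:,4].argmax(); print(st[i],c[i],ray(p,*c[i],.065),ray(p,*c[i],.056))
E
```

```text
[[392 180   5   8  20]
 [406 184   5   8  22]] [[394.2        183.75      ]
 [408.13636364 187.90909091]]
[array([ 0.53545991, -0.06894283,  0.042     ]), array([ 0.525694  , -0.10454539,  0.042     ])]
mid [ 0.53057696 -0.08674411  0.042     ] 0.036917681611703536 74.66084390449795
387 412 174 199 [ 0.5325     -0.08757921  0.0165    ] [ 0.53191571 -0.0868648   0.0165    ]
[array([280.31330876, 177.49827601])]
[260 156  40  40 848] [279.47523585 176.64858491] [0.54209089 0.22217294 0.065     ] [0.54356858 0.22301401 0.056     ]
[271 167  16  16 203] [278.36453202 174.2955665 ] [0.54796918 0.22517688 0.065     ] [0.54949855 0.22604436 0.056     ]
```

Look-alikes in the top picture: red caps at (295,251), (348,185) and (400,186). The robot's right is −y, image right, so the one meant is (400,186). The crop confirms it: its two yellow grips are at (394,184) and (408,188). The housing mouth is at (278,174).

Emit:
servo_tool([
  {"linear": [0,0,0],"turn": -0.83},
  {"linear": [0,0,0],"turn": -0.83},
  {"linear": [-0.68,-0.7,0],"turn": 0},
  {"linear": [-0.68,-0.7,0],"turn": 0},
  {"linear": [-0.68,-0.7,0],"turn": 0},
  {"linear": [-0.68,-0.7,0],"turn": 0},
  {"linear": [-0.68,-0.7,0],"turn": 0},
  {"linear": [-0.68,-0.7,0],"turn": 0},
  {"linear": [-0.68,-0.7,0],"turn": 0},
  {"linear": [-0.68,-0.7,0],"turn": 0},
  {"linear": [-0.68,-0.7,0],"turn": 0},
  {"linear": [-0.68,-0.7,0],"turn": 0},
], claw=-1)

```text
time: 2.15
ee_pos: [0.5038, -0.0375, 0.2315]
tool_rot: [[-0.965, 0.263, 0.001], [0.263, 0.965, 0.0], [-0.001, 0.0, -1.0]]
force: [-0.1, -0.2, 0.3]
width: 0.995
finger_force: 0.0
```

Emit:
servo_tool([
  {"linear": [-0.65,-0.68,0],"turn": 0},
  {"linear": [0,0,0.7],"turn": 0},
  {"linear": [0,0,0.65],"turn": 0},
  {"linear": [0,0,0],"turn": 0},
  {"linear": [0,0,0],"turn": 0},
])

```text
time: 2.78
ee_pos: [0.5307, -0.0852, 0.1523]
tool_rot: [[-0.965, 0.262, 0.003], [0.262, 0.965, -0.0], [-0.003, 0.0, -1.0]]
force: [1.0, -0.5, 0.5]
width: 1.001
finger_force: 0.0
```

```bash
cat >> h.py <<'E'
def capmeas(p,name=None):
    hsv=cv2.cvtColor(p["color"],cv2.COLOR_RGB2HSV); h,s,v=[hsv[...,i].astype(int) for i in range(3)]
    yel=((h>20)&(h<38)&(s>150)&(v>100)).astype(np.uint8)
    n,l,st,c=cv2.connectedComponentsWithStats(yel); return [(st[i].tolist(),c[i].round(1).tolist()) for i in range(1,n) if st[i,4]>40]
E
python3 - <<'E'
from h import *
p=capture("wrist"); save(p,"w1"); s=manip.observe()
print(s["ee_pos"],s["force"],-np.array(p["R"]).T@p["t"]); print(np.array(p["R"]).round(3).tolist())
print(capmeas(p)); e=s["ee_pos"]
print(nets.look_for(p,"cap"))
for q in [[.531,-.087,.0185],[e[0],e[1],.0185],[e[0],e[1],.045]]: print(q,proj(p,q))
E
```

```text
[ 0.53100506 -0.08527447  0.15279976] [0.49031994 0.78048686 0.59216251] [ 0.45552166 -0.06498833  0.29478917]
[[0.262, 0.965, -0.0], [0.918, -0.249, 0.309], [0.298, -0.081, -0.951]]
[([470, 139, 25, 19, 149], [480.0, 146.2]), ([440, 170, 21, 19, 57], [447.6, 175.2]), ([340, 187, 5, 25, 96], [341.5, 199.1])]
[{'extent': [286.4, 159.5, 354.6, 223.5], 'confidence': 0.88}, {'extent': [421.8, 125.6, 498.0, 197.8], 'confidence': 0.8}]
[0.531, -0.087, 0.0185] [321.99686478 191.58722934]
[np.float64(0.5310050609741446), np.float64(-0.08527447061232324), 0.0185] [323.69581578 191.14889727]
[np.float64(0.5310050609741446), np.float64(-0.08527447061232324), 0.045] [323.71245978 199.21951911]
```

View pics/w1.png

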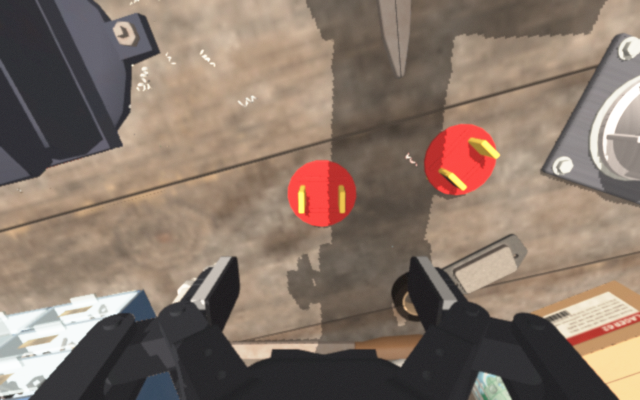

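The target cap is at (322,193) with grips at (302,200) and (342,200). It is aligned with the fingers and about 2 mm off centre. Going down.

Emit:
servo_tool([
  {"linear": [-0.02,-0.03,0.7],"turn": 0},
  {"linear": [0,0,0.7],"turn": 0},
  {"linear": [0,0,0.5],"turn": 0},
  {"linear": [0,0,0.25],"turn": 0},
  {"linear": [0,0,0],"turn": 0},
  {"linear": [0,0,0],"turn": 0},
])

```text
time: 3.62
ee_pos: [0.5319, -0.0875, 0.0232]
tool_rot: [[-0.965, 0.263, 0.003], [0.263, 0.965, -0.001], [-0.003, 0.0, -1.0]]
force: [-0.6, 0.1, 0.2]
width: 1.0
finger_force: 0.0
```

Emit:
servo_tool([
  {"linear": [0,0,0],"turn": 0},
  {"linear": [0,0,0],"turn": 0},
  {"linear": [0,0,0],"turn": 0},
  {"linear": [0,0,0],"turn": 0},
], claw=0.0)

```text
time: 4.12
ee_pos: [0.5307, -0.0872, 0.0214]
tool_rot: [[-0.965, 0.263, 0.0], [0.263, 0.965, 0.0], [-0.0, 0.0, -1.0]]
force: [0.5, -0.3, -0.8]
width: 0.502
finger_force: 0.0
```

Emit:
servo_tool([
  {"linear": [0,0,0],"turn": 0},
  {"linear": [0,0,0],"turn": 0},
  {"linear": [0,0,0],"turn": 0},
  {"linear": [0,0,0],"turn": 0},
  {"linear": [0,0,0],"turn": 0},
], claw=1)

```text
time: 4.75
ee_pos: [0.5314, -0.0873, 0.0232]
tool_rot: [[-0.965, 0.263, 0.002], [0.263, 0.965, -0.0], [-0.002, 0.0, -1.0]]
force: [-4.8, 1.1, 11.7]
width: 0.275
finger_force: 61.5
```

```bash
python3 - <<'E'
from h import *
p=capture("wrist"); save(p,"w2",(220,200,520,400),2); s=manip.observe()
print(s["ee_pos"],s["force"],s["width"],s["finger_force"])
E
```

```text
[ 0.53137889 -0.08732619  0.02312655] [-3.31751709  2.11879713 11.20918227] 0.26929618515152076 61.45388960838318
```

View pics/w2.png

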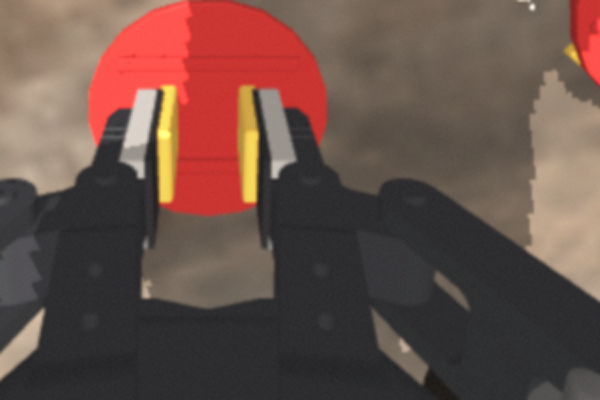

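Emit:
servo_tool([
  {"linear": [0,0,-0.2],"turn": 0},
  {"linear": [0,0,-0.5],"turn": 0},
  {"linear": [0,0,-0.8],"turn": 0},
  {"linear": [0,0,-0.8],"turn": 0},
  {"linear": [0,0,-0.5],"turn": 0},
  {"linear": [0,0,-0.3],"turn": 0},
  {"linear": [0,0,0],"turn": 0},
  {"linear": [0,0,0],"turn": 0},
])

```text
time: 5.8
ee_pos: [0.5301, -0.0871, 0.2054]
tool_rot: [[-0.965, 0.263, -0.003], [0.263, 0.965, 0.001], [0.003, 0.0, -1.0]]
force: [-0.1, 0.7, -1.2]
width: 0.267
finger_force: 59.2
```

Emit:
servo_tool([
  {"linear": [0,0.3,0],"turn": 0},
  {"linear": [0.05,0.6,0],"turn": 0},
  {"linear": [0.05,0.8,0],"turn": 0},
  {"linear": [0.05,0.8,0],"turn": 0},
  {"linear": [0.05,0.8,0],"turn": 0},
  {"linear": [0,0.8,0],"turn": 0},
  {"linear": [0,0.6,0],"turn": 0},
  {"linear": [0,0.4,0],"turn": 0},
  {"linear": [0,0,0],"turn": 0},
  {"linear": [0,0,0],"turn": 0},
])

```text
time: 7.05
ee_pos: [0.599, 0.2112, 0.2065]
tool_rot: [[-0.965, 0.262, -0.001], [0.262, 0.965, -0.001], [0.001, -0.001, -1.0]]
force: [-0.3, -0.0, -0.7]
width: 0.268
finger_force: 59.1
```

```bash
python3 - <<'E'
from h import *
p=capture("wrist"); save(p,"w3",None,1.25); s=manip.observe(); e=np.array(s["ee_pos"])
print(e,s["force"],s["width"],s["finger_force"],-np.array(p["R"]).T@p["t"])
print("rim guess px",proj(p,[.548,.225,.065]), "cap bottom px",proj(p,e-[0,0,.023]),proj(p,e-[0,0,.0045]))
print(nets.look_for(p,"plate"),nets.look_for(p,"cap"))
E
```

```text
[0.59917039 0.21079757 0.20686975] [ 0.25401867  0.53195703 -1.0764382 ] 0.275340960758425 59.14764225482941 [0.52437291 0.23147701 0.34932267]
rim guess px [323.73408526 135.57194461] cap bottom px [323.15033968 240.07683619] [323.07881805 254.23917276]
[] [{'extent': [141.7, 133.3, 202.3, 193.3], 'confidence': 0.93}, {'extent': [265.5, 198.7, 380.2, 307.4], 'confidence': 0.84}, {'extent': [340.6, 245.4, 349.4, 300.7], 'confidence': 0.55}]
```

View pics/w3.png

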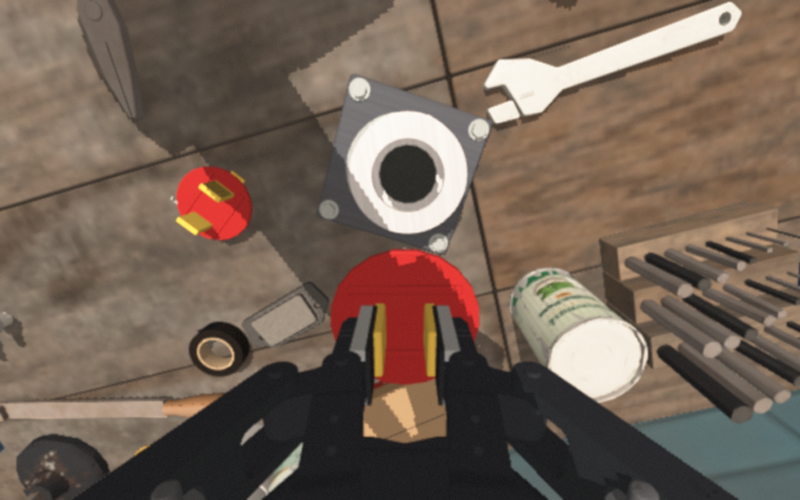

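The cap is held at about (405,315) in the enlarged picture, and the mouth is at (407,174). I'll fit both precisely.

```bash
cat >> h.py <<'E'
from scipy.optimize import least_squares
def fitcirc(p,pts,z,r=None):
    W=np.array([ray(p,u,v,z)[:2] for u,v in pts])
    f=lambda q: np.hypot(W[:,0]-q[0],W[:,1]-q[1])-(q[2] if r is None else r)
    q=least_squares(f,[*W.mean(0),r or .03],loss="soft_l1",f_scale=.0007); return q.x, np.abs(q.fun).mean()
def edges(p,c,r0,r1,chan,sign,angs):
    # strongest radial step about pixel c
    im=cv2.GaussianBlur(p["color"],(3,3),0).astype(float)@np.array(chan,float); out=[]
    for a in np.radians(angs):
        r=np.arange(r0,r1,.25); x=(c[0]+r*np.cos(a)).astype(np.float32)[None]; y=(c[1]+r*np.sin(a)).astype(np.float32)[None]
        g=np.gradient(cv2.remap(im.astype(np.float32),x,y,cv2.INTER_LINEAR)[0])*sign; i=g.argmax(); out.append((x[0,i],y[0,i]))
    return out
E
python3 - <<'E'
from h import *
p=capture("wrist"); e=np.array(manip.observe()["ee_pos"])
c=(325.6,139)
print("seal",fitcirc(p,edges(p,c,16,30,(1,1,1),1,range(0,360,5)),.0555))
print("rim out",fitcirc(p,edges(p,c,38,58,(1,1,1),-1,range(150,390,5)),.065))
print("mouth",fitcirc(p,edges(p,c,24,36,(1,1,1),1,range(0,360,5)),.065))
# flange: red-green, upper arc
zf=e[2]-.0232+.0185
for z in (zf,zf-.004):
  print("flange",z,fitcirc(p,edges(p,(324,252),40,75,(1,-1,0),-1,range(180,361,5)),z,.034), fitcirc(p,edges(p,(324,252),40,75,(1,-1,0),-1,range(180,361,5)),z))
print(e)
t=capture("top")
for nm,a,z in (("seal",(5,12,1),.0555),("out",(16,24,-1),.065)):
  print("top",nm,fitcirc(t,edges(t,(278.4,174.3),a[0],a[1],(1,1,1),a[2],range(0,360,5)),z))
# plate bolts
b=np.array([[360,89],[479,129],[438,243],[328,210]])/1.25
W=[ray(p,*x,.016) for x in b]; print(np.round(W,4).tolist(),np.mean(W,0))
E
```

```text
seal (array([0.55272839, 0.2258522 , 0.0224041 ]), np.float64(0.00020065370779425218))
rim out (array([0.55154144, 0.22530973, 0.04568643]), np.float64(0.0007638472506455682))
mouth (array([0.55470451, 0.22329001, 0.02525232]), np.float64(0.001035036024748495))
flange 0.20274038746648762 (array([0.60163071, 0.20960483, 0.034     ]), np.float64(0.00034191257746369355)) (array([0.60048132, 0.20995247, 0.03303274]), np.float64(0.00016334224171224882))
flange 0.19874038746648762 (array([0.60262779, 0.20936333, 0.034     ]), np.float64(0.00016752123414184712)) (array([0.60254336, 0.20938741, 0.03393001]), np.float64(0.00016777381083297866))
[0.59943938 0.21047044 0.20744039]
top seal (array([0.5583262 , 0.22667845, 0.02202276]), np.float64(0.004648259368152216))
top out (array([0.54446827, 0.2238404 , 0.05221037]), np.float64(0.004462352117953394))
[[0.4792, 0.2045, 0.016], [0.5366, 0.2943, 0.016], [0.6271, 0.2359, 0.016], [0.5695, 0.1452, 0.016]] [0.55306078 0.21996427 0.016     ]
```

Emit:
servo_tool([
  {"linear": [0.4,0.02,0],"turn": 0},
  {"linear": [0.475,0.024,0],"turn": 0},
  {"linear": [0,0,0.5],"turn": 0},
  {"linear": [0,0,0.6],"turn": 0},
  {"linear": [0,0,0.4],"turn": 0},
  {"linear": [0,0,0.1],"turn": 0},
  {"linear": [0,0,0],"turn": 0},
  {"linear": [0,0,0],"turn": 0},
  {"linear": [0,0,0],"turn": 0},
])

```text
time: 8.43
ee_pos: [0.55, 0.2277, 0.1125]
tool_rot: [[-0.965, 0.263, 0.002], [0.263, 0.965, 0.001], [-0.002, 0.001, -1.0]]
force: [-0.7, 0.5, -0.5]
width: 0.273
finger_force: 59.2
```

```bash
python3 - <<'E'
from h import *
p=capture("wrist"); save(p,"w4",(200,100,460,340),2.4); s=manip.observe(); e=np.array(s["ee_pos"])
print(e,s["force"],s["width"]); R=np.array(s["tool_rot"])
zf=e[2]-.0232+.0145
cp=proj(p,[e[0],e[1],zf]); 
pts=edges(p,cp,40,75,(1,-1,0),-1,range(190,351,5)); f=fitcirc(p,pts,zf,.034); print("flange",f)
cr=proj(p,[e[0],e[1],.065]); print(cp,cr)
q=edges(p,cr,46,70,(1,1,1),-1,range(200,341,5)); g=fitcirc(p,q,.065,.045); print("rim",g, fitcirc(p,q,.065))
d=np.array([*(g[0][:2]-f[0][:2]),0]); print("delta world",d,"tool",R.T@d)
E
```

```text
[0.54985833 0.22762174 0.11221234] [ 0.10693789 -0.34184473 -1.28153707] 0.27456728539562353
flange (array([0.5534223 , 0.22644345, 0.034     ]), np.float64(0.00017119616902832598))
[323.61511957 249.63370926] [323.54330953 224.22620777]
rim (array([0.5524895 , 0.22635433, 0.045     ]), np.float64(0.001749736483689088)) (array([0.55659517, 0.22510754, 0.04890013]), np.float64(0.0015762736441472184))
delta world [-9.32804326e-04 -8.91111544e-05  0.00000000e+00] tool [ 8.76628583e-04 -3.31036533e-04 -1.36021781e-06]
```

View pics/w4.png

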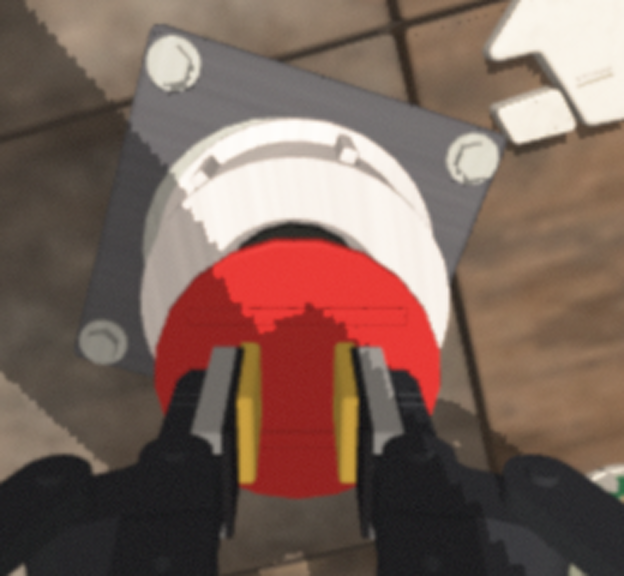

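Emit:
servo_tool([
  {"linear": [0.01,0,0.2],"turn": 0},
  {"linear": [0,0,0.14],"turn": 0},
  {"linear": [0,0,0.05],"turn": 0},
  {"linear": [0,0,0.03],"turn": 0},
  {"linear": [0,0,0],"turn": 0},
])

```text
time: 9.1
ee_pos: [0.549, 0.2277, 0.0862]
tool_rot: [[-0.965, 0.263, 0.0], [0.263, 0.965, 0.0], [-0.0, 0.0, -1.0]]
force: [-0.7, -0.8, -1.2]
width: 0.271
finger_force: 59.2
```

Emit:
servo_tool([
  {"linear": [0,0,0.03],"turn": 0},
  {"linear": [0,0,0.03],"turn": 0},
  {"linear": [0,0,0],"turn": 0},
])

```text
time: 9.48
ee_pos: [0.549, 0.2276, 0.0824]
tool_rot: [[-0.965, 0.263, 0.0], [0.263, 0.965, 0.0], [-0.0, 0.0, -1.0]]
force: [0.5, -0.9, -1.8]
width: 0.273
finger_force: 59.1
```

Emit:
servo_tool([
  {"linear": [0,0,0.03],"turn": 0},
  {"linear": [0,0,0.03],"turn": 0},
  {"linear": [0,0,0],"turn": 0},
])

```text
time: 9.85
ee_pos: [0.5489, 0.2276, 0.0788]
tool_rot: [[-0.965, 0.263, 0.0], [0.263, 0.965, 0.0], [-0.0, 0.0, -1.0]]
force: [1.2, -0.4, -0.6]
width: 0.276
finger_force: 59.0
```

Emit:
servo_tool([
  {"linear": [0,0,0.03],"turn": 0},
  {"linear": [0,0,0],"turn": 0},
  {"linear": [0,0,0],"turn": 0},
])

```text
time: 10.22
ee_pos: [0.549, 0.2277, 0.0774]
tool_rot: [[-0.965, 0.263, 0.0], [0.263, 0.965, 0.0], [-0.0, 0.0, -1.0]]
force: [0.9, -0.0, 1.8]
width: 0.27
finger_force: 59.8
```

Emit:
servo_tool([
  {"linear": [0,0,0.02],"turn": 0},
  {"linear": [0,0,0.02],"turn": 0},
  {"linear": [0,0,0],"turn": 0},
])

```text
time: 10.6
ee_pos: [0.549, 0.2277, 0.075]
tool_rot: [[-0.965, 0.263, 0.0], [0.263, 0.965, 0.0], [-0.0, 0.0, -1.0]]
force: [-0.5, -1.5, 5.7]
width: 0.271
finger_force: 60.2
```

Emit:
servo_tool([
  {"linear": [0,0,0.015],"turn": 0},
  {"linear": [0,0,0],"turn": 0},
  {"linear": [0,0,0],"turn": 0},
])

```text
time: 10.98
ee_pos: [0.549, 0.2277, 0.0743]
tool_rot: [[-0.965, 0.263, 0.001], [0.263, 0.965, 0.0], [-0.0, 0.0, -1.0]]
force: [-2.4, -1.5, 6.5]
width: 0.274
finger_force: 60.4
```

Emit:
servo_tool([
  {"linear": [0,0,0.012],"turn": 0},
  {"linear": [0,0,0],"turn": 0},
  {"linear": [0,0,0],"turn": 0},
])

```text
time: 11.35
ee_pos: [0.5491, 0.2277, 0.0737]
tool_rot: [[-0.965, 0.263, 0.001], [0.263, 0.965, 0.0], [-0.0, 0.0, -1.0]]
force: [-2.3, -0.9, 6.3]
width: 0.274
finger_force: 60.6
```

Emit:
servo_tool([
  {"linear": [0,0,0.008],"turn": 0},
  {"linear": [0,0,0],"turn": 0},
  {"linear": [0,0,0],"turn": 0},
])

```text
time: 11.72
ee_pos: [0.5491, 0.2277, 0.0737]
tool_rot: [[-0.965, 0.263, 0.001], [0.263, 0.965, 0.0], [-0.001, 0.0, -1.0]]
force: [-3.0, -2.9, 8.4]
width: 0.275
finger_force: 61.0
```

Emit:
servo_tool([
  {"linear": [0,0,0.01],"turn": 0},
  {"linear": [0,0,0],"turn": 0},
  {"linear": [0,0,0],"turn": 0},
])

```text
time: 12.1
ee_pos: [0.5491, 0.2277, 0.0736]
tool_rot: [[-0.965, 0.263, 0.001], [0.263, 0.965, 0.0], [-0.001, 0.001, -1.0]]
force: [-4.6, -3.2, 11.3]
width: 0.272
finger_force: 61.6
```

Emit:
servo_tool([
  {"linear": [0,0,0],"turn": 0},
  {"linear": [0,0,0],"turn": 0},
  {"linear": [0,0,0],"turn": 0},
  {"linear": [0,0,0],"turn": 0},
  {"linear": [0,0,0],"turn": 0},
  {"linear": [0,0,0],"turn": 0},
], claw=-1)

```text
time: 12.85
ee_pos: [0.5489, 0.2277, 0.072]
tool_rot: [[-0.965, 0.263, -0.0], [0.263, 0.965, 0.0], [0.0, 0.0, -1.0]]
force: [0.6, -0.4, -0.3]
width: 0.998
finger_force: 0.0
```

Emit:
servo_tool([
  {"linear": [0,0,-0.4],"turn": 0},
  {"linear": [0,0,-0.8],"turn": 0},
  {"linear": [0,0,-0.8],"turn": 0},
  {"linear": [-0.3,0,0],"turn": 0},
  {"linear": [0,0,0],"turn": 0},
  {"linear": [0,0,0],"turn": 0},
])

```text
time: 13.6
ee_pos: [0.5655, 0.2229, 0.1908]
tool_rot: [[-0.965, 0.263, -0.002], [0.263, 0.965, -0.001], [0.002, -0.001, -1.0]]
force: [-0.2, -0.2, -0.1]
width: 1.001
finger_force: 0.0
```

```bash
python3 - <<'E'
from h import *
p=capture("wrist"); save(p,"w5",(200,60,460,260),3); s=manip.observe(); e=np.array(s["ee_pos"])
print(e,s["force"],s["width"])
c=proj(p,[.5525,.226,.0685]); print(c)
for z in (.0685,.0645): print(z,fitcirc(p,edges(p,c,20,50,(1,-1,0),-1,range(0,360,5)),z))
m=capmeas(p); print(m)
for _,x in m: print(ray(p,*x,.09))
E
```

```text
[0.56549852 0.22298878 0.19086735] [-0.20276275 -0.05536115 -0.94335267] 1.0022084060883756
[323.37631123 180.9357366 ]
0.0685 (array([0.55168066, 0.22659778, 0.03350011]), np.float64(0.00020867687228345836))
0.0645 (array([0.55259606, 0.22634763, 0.03400552]), np.float64(0.00021182024742439376))
[([343, 171, 6, 26, 43], [344.0, 179.7]), ([299, 172, 7, 26, 71], [302.3, 185.1]), ([157, 181, 23, 17, 142], [169.5, 187.9]), ([139, 206, 25, 17, 195], [151.4, 212.7])]
[0.55107246 0.24465365 0.09      ]
[0.54632008 0.20897708 0.09      ]
[0.51878063 0.09786775 0.09      ]
[0.53552612 0.07293993 0.09      ]
```

View pics/w5.png

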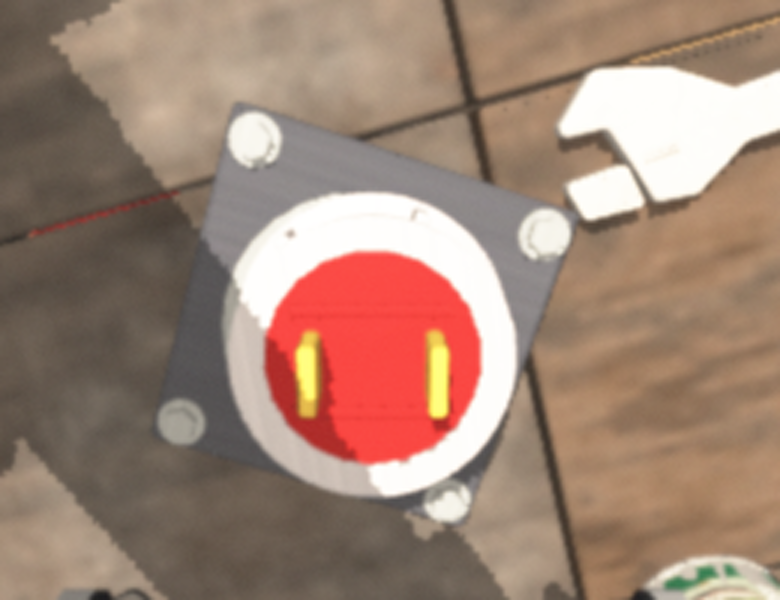

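The cap's flange, centred near (373,357), lies flat on the rim. Its grips, at (308,375) and (438,375), are about 37 mm apart, which is the free spacing, so it is locked.

```bash
python3 -c "
from station import manip
print(manip.finish_job())"
```

```text
the job is handed in; nothing more can be done
None
```

The red cap is pressed home in the housing with its grips sprung out and the gripper clear. The last picture shows it level and locked, contact readings stayed near 11 N, and I handed the job in, though no verdict came back.

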